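# Free the belt tensioner and hold it back for fitting the belt

### The job

The belt drive unit on the bench is waiting for its new belt. Turn the winged clamp knob anticlockwise (seen from above) to its open stop so that its paddle swings clear of the tensioner arm, then push the sprung tensioner arm back past its ratchet click, all the way to its end stop, and finish while still holding it there with the gripper. Leave the other things on the bench where they are.

Things in the scene. Friction and masses are not known exactly. Their poses are not given: they have to be found in the camera images.
- unit: belt drive unit: steel base plate 290 x 310 x 12 mm fixed to the bench. Origin on the bench surface; plate from x -135 to +155 and y -155 to +155 mm; x points away from the robot at yaw 0, z up. Two low pulleys (tops 40 mm above the bench) along its -x edge, a gear motor (55 x 90 mm, top 77 mm above the bench) in its +x -y corner
- pivot (a point): point on the vertical pivot axis of the tensioner arm, 66 mm above the bench, at unit frame x -60, y -90 mm; axes as the unit's
- idler (a point): on the axis of the upright white nylon idler roller (34 mm diameter, 40 to 86 mm above the bench) fixed on the tensioner arm, 150 mm from the pivot axis, 66 mm above the bench; rides with the arm. Its y axis points from the pivot to the roller, +x is the way the arm is pushed back, z up. The roller does not spin. Push it, or grip it from above
- tensioner (a joint): angle of the tensioner arm (dark steel bar 22 mm wide, 30 to 40 mm above the bench), rad: 0 at rest (arm along the unit's +y), growing as the roller is pushed towards the unit's +x, clockwise seen from above; end stop 0.56. Sprung: pushing at the roller takes about 5 N at 0, 10 N at 0.56, and some 5 N more near 0.3 to 0.36 where the ratchet pawl is lifted
- pawl (a joint): travel of the small sprung ratchet pawl slider beside the arm's tip, m: 0 at rest, up to about 0.006 as the arm's nose lifts it, back to 0 with a click at arm angle about 0.38, where it would then catch the returning arm. It needs no handling
- clamp_grip (a point): on the vertical axis of the clamp knob, in its wing, 68 mm above the bench, at unit frame x 20, y -40 mm. The black wing is 46 mm long (point x), 12 mm thick (point y), 46 to 86 mm above the bench; under it a dark steel paddle, 14 mm wide, top at 40 mm, reaches 65 mm along point -x; clamped, its end blocks the arm from behind. The point turns with the knob
- clamp (a joint): angle of the clamp knob, rad: 0 clamped (wing and paddle along the unit's x axis), growing anticlockwise seen from above to the open stop at 1.5; starts between 0 and 0.2. It stays where it is left; it takes about 0.1 N m to turn.
- spare_pulley: loose aluminium ring 52 mm across, 22 mm high, lying on the base plate's far side; leave it. Origin under its centre
- spacer: loose steel cylinder 26 mm across, 30 mm high, on the base plate's far side; leave it. Origin under its centre
- wrench: loose wrench lying beside the unit; leave it. Origin under it
- bolt_cup: loose steel cup 64 mm across, 45 mm high, beside the unit; leave it. Origin under its centre
- grease_jar: loose jar 64 mm across, 75 mm high; leave it. Origin under its centre
- tape_roll: loose ring of tape 100 mm across, 48 mm high; leave it. Origin under its centre
- scanner: loose black hand scanner 160 x 60 x 28 mm; leave it. Origin under its centre

How it is judged:
By the outcome, as a careful person would: the job done as asked, in the order asked, and still so for the second after the job is handed in, while the arm keeps its last pose, push and grip.
It also fails if it takes over 43 s, if anything falls off the work surface, if the arm or the gripper's body presses on something with over 40 N, if the wrist force passes 120 N, or if a joint passes its speed limit or range.

### The arm

A 7-joint arm with a two-finger parallel gripper is mounted at the origin on the work surface. World frame = base frame: x ahead of the robot, y to its left, z up, the work surface at z = 0. Lengths are in m, angles in rad, forces in N, time in s.
With the tool pointing down it reaches from about 0.425 to 0.875 m from the base axis. Payload 4.7 kg.
Tool frame: the origin (TCP) lies where the fingers leave the gripper's body, on its centre line; the fingertips stand 70 mm ahead of it and the grasp point (between the pads) lies 51 mm ahead of it; z points along the fingers, y is the line along which they close (so a half turn about z gives the same grasp; the last joint's range is limited). The gripper opens to 87 mm and grips with 3 to 60 N. Pads are 19 mm wide; open, the fingers measure 117 mm over their backs; the gripper's body (75 mm by 190 mm) begins 51 mm behind the grasp point.
Start: joints at [1.337, 0.321, -0.07, 1.45, 0.023, 1.371, -0.057], TCP at [0.159, -0.63, 0.292] pointing down, gripper open.
Joint ranges: [-2.86, 2.86], [-0.3, 2.09], [-1.38, 1.24], [0.06, 2.45], [-1.56, 4.7], [0.09, 2.05], [-2.69, 2.69]. Speed limits (rad/s): [2.57, 2.57, 3.14, 3.14, 3.14, 3.14, 3.14].

### API

Orientations are given as a rotation vector (axis times angle).
In Python, from bench import ctrl gives the robot as it stands.
- The arm moves only by the tool play_rows, never from a script. Its argument "increments" is a list that holds one entry, the list of rows, each a list of 7 numbers: the shift along the tool's x, y, z as a fraction of full scale, then the turn, a rotation vector about the tool's x, y, z as a fraction of full scale, then the gripper command: -1 is shut, 1 is fully open, values between are in proportion. A call has 1 to 8 rows; each row is the pose to reach, as a shift and turn from the pose commanded when the call began, along the tool's axes at that moment; what a row does not reach only later rows make up. Full scale, the value 1, is 0.1 m for a shift and 90 degrees for a turn. A row lasts 1/10 s, in which the tool goes at most 50 mm and 8.59 degrees, less where a joint would pass 70% of its speed; a pose out of reach is approached as far as the arm can. A call with a number of a shift or a turn outside -1 to 1 is refused whole. A call with a gripper value outside its range is refused whole. The fingers move at their own pace and stop on an object; "squeeze" is the grip in N (left out, the last holds). Time passes only in rows, so rows that repeat a pose let the fingers close. It gives the time, the measured TCP pose, the force, the opening and the grip force at its end, in the units of the state.
- ctrl.get_state(): the state, without advancing time (a new reading comes with each control period).
- ctrl.get_image(name): name is "scene" or "top" or "wrist"; returns the picture (420x560x3 uint8, red, green, blue); there is no depth.
- ctrl.get_calibration(name): a dict with "vertical_fov" (degrees; the focal length in pixels is half the picture's height over the tangent of half this angle, whatever the lens; pixels are square), "cx", "cy" (the principal point, pixels), "R" (3x3) and "t" (3): a world point X has camera coordinates R X + t; the wrist camera has in their place "T_tool_cam" (4x4, takes a point from camera to tool coordinates, whose origin is the TCP and whose axes are the flange's). Camera axes: x right, y down, z forward; pixel columns grow to the right and rows downward; lengths in m; the calibration is good to about 2 mm. A picture is of the moment at which its call begins: read the wrist's pose just before it. get_calibration takes no time and is no camera call.
- ctrl.close_job(): hands the job in; it is judged then, once.
The state is a dict: "time": time; "joint_positions": joint angles; "qd": joint speeds; "joint_torque": joint torques, N m; "position": TCP position; "tool_rot": TCP orientation; "ft_force": force on the tool from outside, world axes, zero at the start; "torque": the same for the moment, N m; "grip_width": opening from 0.0 (shut) to 1.0 (fully open); "grip_force": force on a finger pad.
Only numpy, scipy, OpenCV 4.12 (cv2) and the standard library are available. Lean on these libraries where they do the work, as an engineer would, in place of code of your own. Each camera call takes 0.05 s, during which the arm holds its last target. There are 200 camera calls.

## Working session

There is one attempt and no reset: what is moved stays moved. The work goes in short steps, Python scripts to look and compute and a tool call to move; the robot and the scene stay as the last step left them, time stands still between calls to the robot, and variables do not carry over. Pictures are saved under pics/ and viewed, at most 10 in all, crops included, and the job is handed in when it is done.

Besides the shell and the picture viewer there is one more tool, called by a JSON object that holds its "op" and its "data", one argument or row to a line. play_rows: Moves the arm, as the interface text tells. Shift numbers are shares of 0.1 m and turn numbers shares of 90 degrees, none past 1 either way. Its arguments: {"type":"object","properties":{"increments":{"type":"array"},"squeeze":{"type":"number"}},"required":["increments"]}

```bash
mkdir -p pics; ls; python3 - <<'E'
from bench import ctrl
import cv2
s=ctrl.get_state(); print(s)
for n in("scene","top"):
    cv2.imwrite(f"pics/{n}0.png",ctrl.get_image(n)[:,:,::-1]); print(n,ctrl.get_calibration(n))
print(ctrl.get_calibration("wrist"))
E
```

```text
pics
{'time': 0.0, 'joint_positions': array([ 1.3370824 ,  0.32183081, -0.07007251,  1.4516926 ,  0.02259317,
        1.37077184, -0.05685409]), 'qd': array([-0.00112319, -0.00019499, -0.000141  , -0.00019309, -0.00036716,
        0.00152393,  0.00096664]), 'joint_torque': array([-8.23513310e-04, -4.91282737e+01, -4.04027542e-01, -3.12526989e+01,
       -6.39628479e-02,  4.37894999e-02,  1.86627576e-04]), 'position': array([ 0.1592853 , -0.62974713,  0.29114737]), 'tool_rot': array([-3.11562210e+00, -3.88136244e-01,  5.19323681e-04]), 'ft_force': array([0.11618792, 0.31414147, 0.30370611]), 'torque': array([-0.00480824, -0.0334403 ,  0.03045655]), 'grip_force': 0.0, 'grip_width': 0.9985770358877933}
scene {'vertical_fov': 48.19466718832918, 'cx': 278.4024001746836, 'cy': 211.48678489668245, 'R': array([[-0.52399577,  0.85172037, -0.00091785],
       [ 0.4852416 ,  0.29764455, -0.82216076],
       [-0.69997787, -0.43125414, -0.56925464]]), 't': array([ 0.29998836, -0.19330793,  1.66185104])}
top {'vertical_fov': 55.28581896956655, 'cx': 279.058899032903, 'cy': 207.15128195161537, 'R': array([[ 0.0036036 , -0.99998802, -0.00331143],
       [-0.98639143, -0.00301024, -0.16438637],
       [ 0.16437444,  0.00385875, -0.98639047]]), 't': array([-0.01345388,  0.54805035,  0.99410633])}
{'vertical_fov': 65.78588805329593, 'cx': 278.28105362449287, 'cy': 204.99051286229204, 'T_tool_cam': array([[ 2.11106756e-04, -9.55616754e-01, -2.94612584e-01,
         7.88141695e-02],
       [ 9.99999748e-01,  4.01616357e-04, -5.86141347e-04,
        -5.59928625e-04],
       [ 6.78447725e-04, -2.94612386e-01,  9.55616598e-01,
        -9.32938127e-02],
       [ 0.00000000e+00,  0.00000000e+00,  0.00000000e+00,
         1.00000000e+00]])}
```

View pics/top0.png

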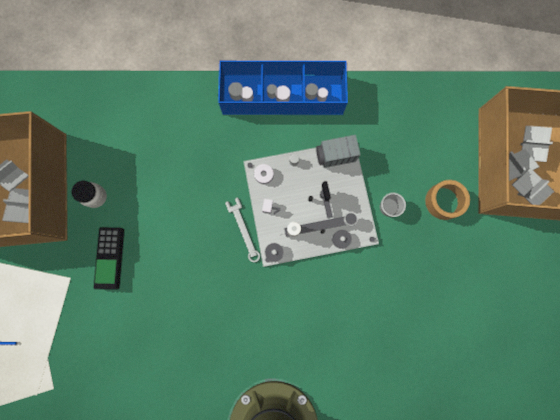

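View pics/scene0.png

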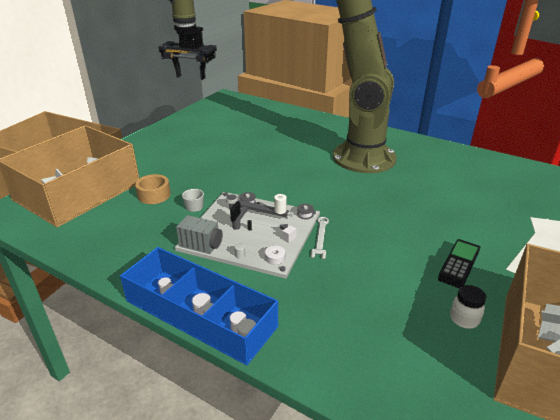

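The top view shows the unit at about (310,200), yawed about +11°: roller at (293,229), wing at (326,192). The scene view shows the roller at (280,203) and the wing at (236,213). Next I'll enlarge both.

```bash
python3 - <<'E'
import cv2,numpy as np
a=cv2.imread("pics/top0.png")[125:275,230:390]; b=cv2.imread("pics/scene0.png")[180:280,170:330]
a=cv2.resize(a,None,fx=3.75,fy=3.75,interpolation=cv2.INTER_CUBIC);cv2.imwrite("pics/topc.png",a)
b=cv2.resize(b,None,fx=5,fy=5,interpolation=cv2.INTER_CUBIC);cv2.imwrite("pics/scenec.png",b)
E
```

```text
(no output)
```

View pics/topc.png

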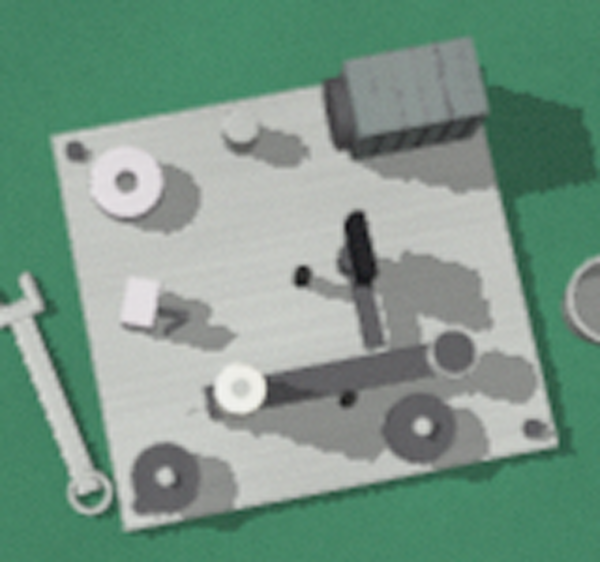

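View pics/scenec.png

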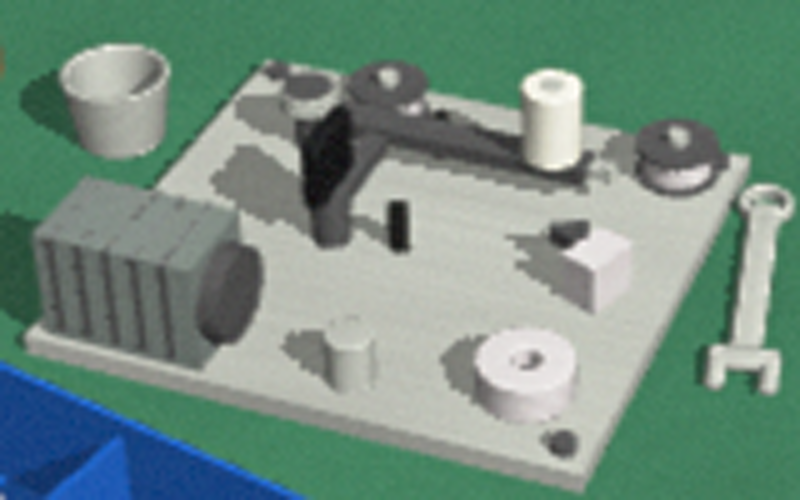

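The top crop shows the plate corners at (52,135), (127,530) and (558,445), and the roller top at (240,388). The wing top runs (356,215)–(366,278) and the paddle ends at (373,345). In the scene crop the roller top is at (551,82) and plate corners are at (580,490), (748,160) and (28,345). I'll fit the unit's pose and triangulate.

```bash
cat > h.py <<'E'
import numpy as np
from bench import ctrl
from scipy.optimize import least_squares
C={n:ctrl.get_calibration(n) for n in("scene","top")}
def proj(n,X):
    c=C[n];p=np.asarray(X)@c["R"].T+c["t"];f=210/np.tan(np.radians(c["vertical_fov"]/2))
    return p[...,:2]/p[...,2:]*f+[c["cx"],c["cy"]]
def U(x,y,z,p):
    c,s=np.cos(p[2]),np.sin(p[2]); return np.array([p[0]+c*x-s*y,p[1]+s*x+c*y,z])
T=lambda u,v:np.array([230+u/3.75,125+v/3.75]); S=lambda u,v:np.array([170+u/5,180+v/5])
def tri(*obs): # (name,pix)
    return least_squares(lambda X:np.concatenate([proj(n,X)-q for n,q in obs]),[.5,0,.05])
E
python3 - <<'E'
from h import *
obs=[("top",(.155,.155,.012),T(52,135)),("top",(-.135,.155,.012),T(127,530)),("top",(-.135,-.155,.012),T(558,445)),
("scene",(.155,.155,.012),S(582,478)),("scene",(-.135,.155,.012),S(748,157)),("scene",(.155,-.155,.012),S(28,335)),("scene",(-.135,-.155,.012),S(268,62))]
r=least_squares(lambda p:np.concatenate([proj(n,U(*x,p))-q for n,x,q in obs]),[.55,0,.2])
print(r.x,r.fun.reshape(-1,2).round(1).tolist()); p=r.x
for nm,a,b in(("roller",T(240,388),S(551,82)),("pivotcap",T(453,350),S(312,84)),("wingtop",T(361,246),S(330,122)),("wingfar",T(356,216),S(308,142)),("wingnear",T(366,277),S(346,105))):
    t=tri(("top",a),("scene",b)); X=t.x; c,s=np.cos(p[2]),np.sin(p[2]); d=X[:2]-p[:2]
    print(nm,X.round(4),"unit",(c*d[0]+s*d[1]).round(4),(-s*d[0]+c*d[1]).round(4),t.fun.round(1))
for nm,x in(("idler",(-.06,.06,.066)),("idlertop",(-.06,.06,.086)),("clamp",(.02,-.04,.068)),("clamptop",(.02,-.04,.086)),("padend",(-.045,-.04,.04))):
    X=U(*x,p);print(nm,X.round(4),"topcrop",((proj("top",X)-[230,125])*3.75).round(0),"scenecrop",((proj("scene",X)-[170,180])*5).round(0))
from scipy.spatial.transform import Rotation as R
print(R.from_rotvec(ctrl.get_state()["tool_rot"]).as_matrix().round(3))
E
```

```text
[ 0.55910499 -0.09437716  0.19837576] [[-1.1, 0.2], [-1.3, 0.2], [-0.6, -0.1], [-0.4, -1.0], [-0.3, -0.5], [-1.3, -0.2], [-0.8, -1.1]]
roller [ 0.4876 -0.0479  0.086 ] unit -0.061 0.0597 [-0.4  0.2 -0.5 -0. ]
pivotcap [ 0.5171 -0.1934  0.0523] unit -0.0607 -0.0888 [-0.8  0.5 -1.1 -0.2]
wingtop [ 0.5831 -0.1288  0.0858] unit 0.0167 -0.0385 [-0.4  0.3 -0.6 -0.1]
wingfar [ 0.6041 -0.1266  0.0856] unit 0.0378 -0.0405 [-0.1  0.1 -0.2 -0. ]
wingnear [ 0.5626 -0.1324  0.0839] unit -0.0041 -0.038 [-0.3  0.2 -0.4 -0.1]
idler [ 0.4885 -0.0474  0.066 ] topcrop [237. 391.] scenecrop [549. 113.]
idlertop [ 0.4885 -0.0474  0.086 ] topcrop [238. 387.] scenecrop [549.  83.]
clamp [ 0.5866 -0.1297  0.068 ] topcrop [358. 247.] scenecrop [324. 152.]
clamptop [ 0.5866 -0.1297  0.086 ] topcrop [361. 242.] scenecrop [322. 124.]
padend [ 0.5229 -0.1425  0.04  ] topcrop [373. 346.] scenecrop [374. 131.]
[[ 0.969  0.245 -0.001]
 [ 0.245 -0.969  0.002]
 [-0.    -0.002 -1.   ]]
```

The fit is consistent: the roller and wing tops triangulate to 86 mm and lie at their stated unit coordinates. The knob is near 0 rad. Now I move towards a spot above the wing.

{"op": "play_rows", "data": {
  "increments": [
    [[0.45,-0.31,0,0,0,0,1],[0.9,-0.63,0,0,0,0,1],[0.9,-0.63,0,0,0,0,1]]
  ],
  "squeeze": 20
}}

```text
time: 0.4
position: [0.2371, -0.5421, 0.292]
tool_rot: [-3.113, -0.402, -0.005]
ft_force: [1.1, -0.5, -0.4]
grip_width: 1.001
grip_force: 0.0
```

{"op": "play_rows", "data": {
  "increments": [
    [[0.45,-0.31,0,0,0,0,1],[0.9,-0.63,0,0,0,0,1],[0.9,-0.63,0,0,0,0,1]]
  ]
}}

```text
time: 0.7
position: [0.3082, -0.4586, 0.2923]
tool_rot: [-3.114, -0.403, -0.004]
ft_force: [0.6, -0.1, 0.5]
grip_width: 0.999
grip_force: 0.0
```

{"op": "play_rows", "data": {
  "increments": [
    [[0.45,-0.31,0,0,0,0,1],[0.9,-0.63,0,0,0,0,1],[0.9,-0.63,0,0,0,0,1]]
  ]
}}

```text
time: 1.0
position: [0.3793, -0.3752, 0.2923]
tool_rot: [-3.114, -0.403, -0.004]
ft_force: [0.1, 0.1, 0.0]
grip_width: 0.999
grip_force: 0.0
```

{"op": "play_rows", "data": {
  "increments": [
    [[0.45,-0.31,0,0,0,0,1],[0.9,-0.63,0,0,0,0,1],[0.9,-0.63,0,0,0,0,1]]
  ]
}}

```text
time: 1.3
position: [0.4505, -0.2919, 0.2924]
tool_rot: [-3.113, -0.402, -0.004]
ft_force: [-0.3, 0.7, -0.7]
grip_width: 1.001
grip_force: 0.0
```

{"op": "play_rows", "data": {
  "increments": [
    [[0.45,-0.31,0,0,0,0,1],[0.9,-0.63,0,0,0,0,1],[0.9,-0.63,0,0,0,0,1]]
  ]
}}

```text
time: 1.6
position: [0.5216, -0.2085, 0.2923]
tool_rot: [-3.113, -0.402, -0.004]
ft_force: [0.4, 1.3, -0.3]
grip_width: 1.002
grip_force: 0.0
```

{"op": "play_rows", "data": {
  "increments": [
    [[0.45,-0.31,0.2,0,0,0.031,1],[0.85,-0.63,0.4,0,0,0.031,1],[0.85,-0.63,0.4,0,0,0.031,1],[0.85,-0.63,0.4,0,0,0.031,1]]
  ]
}}

```text
time: 2.0
position: [0.5855, -0.1305, 0.2507]
tool_rot: [-3.123, -0.319, 0.004]
ft_force: [-0.2, 0.5, 0.3]
grip_width: 1.005
grip_force: 0.0
```

```bash
cat >> h.py <<'E'
from scipy.spatial.transform import Rotation as R
def wrist(name):
    import cv2
    s=ctrl.get_state(); im=ctrl.get_image("wrist"); cv2.imwrite(f"pics/{name}.png",im[:,:,::-1]); M=R.from_rotvec(s["tool_rot"]).as_matrix(); np.savez(f"pics/{name}.npz",M=M,p=s["position"]); return s,M
def wray(name,u,v,z):
    d=np.load(f"pics/{name}.npz"); c=ctrl.get_calibration("wrist"); f=210/np.tan(np.radians(c["vertical_fov"]/2)); T=c["T_tool_cam"]
    r=d["M"]@T[:3,:3]@np.array([(u-c["cx"])/f,(v-c["cy"])/f,1]); o=d["p"]+d["M"]@T[:3,3]
    return o+r*(z-o[2])/r[2]
def to(s,M,X,yaw): # shift numbers, turn number
    d=M.T@(np.array(X)-s["position"])/.1; cur=np.arctan2(M[1,0],M[0,0]); return d.round(3),"turn",(-(yaw-cur)/(np.pi/2)).round(4),"yaw",np.degrees(cur).round(2)
def rep(s): print(s["time"],s["position"].round(4),s["ft_force"].round(1),s["torque"].round(2),s["grip_width"],s["grip_force"],s["joint_positions"].round(2))
E
python3 - <<'E'
from h import *
s,M=wrist("w1");rep(s);print(to(s,M,(.585,-.1295,.119),.198))
E
```

```text
2.0 [ 0.5855 -0.1305  0.2507] [-0.2  0.5  0.3] [-0.07  0.01  0.05] 1.0049660701938201 0.0 [ 0.61  0.28 -0.52  1.62  0.14  1.28 -1.3 ]
(array([-0.   , -0.008,  1.317]), 'turn', np.float64(0.0037), 'yaw', np.float64(11.68))
```

View pics/w1.png

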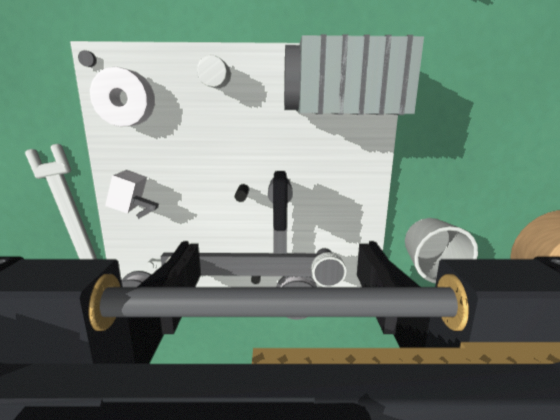

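The wrist view shows the wing top running from (280,172) to (280,230), upright in the picture. So it is aligned with the tool, and it sits midway between the fingers.

```bash
python3 - <<'E'
from h import *
for uv in((280,173),(280,201),(280,229)): print(wray("w1",*uv,.086).round(4))
E
```

```text
[ 0.611  -0.1256  0.086 ]
[ 0.5879 -0.1304  0.086 ]
[ 0.5636 -0.1355  0.086 ]
```

{"op": "play_rows", "data": {
  "increments": [
    [[0.01,0,0.4,0,0,0,1],[0.01,0,0.7,0,0,0,1],[0.01,0,0.9,0,0,0,1],[0.01,0,0.9,0,0,0,1]]
  ]
}}

```text
time: 2.45
position: [0.5835, -0.1355, 0.1596]
tool_rot: [-3.127, -0.306, 0.009]
ft_force: [-0.8, -0.8, 0.9]
grip_width: 1.003
grip_force: 0.0
```

{"op": "play_rows", "data": {
  "increments": [
    [[0,0,0.2,0,0,0,0.5],[0,0,0.4,0,0,0,-0.2],[0,0,0.4,0,0,0,-1],[0,0,0.4,0,0,0,-1],[0,0,0.4,0,0,0,-1],[0,0,0.4,0,0,0,-1],[0,0,0.4,0,0,0,-1],[0,0,0.4,0,0,0,-1]]
  ]
}}

```text
time: 3.25
position: [0.5865, -0.1323, 0.1227]
tool_rot: [3.126, 0.312, 0.001]
ft_force: [-0.0, -0.0, 0.1]
grip_width: 0.36
grip_force: 0.0
```

{"op": "play_rows", "data": {
  "increments": [
    [[0,-0.02,0.02,0,0,0,-1],[0,-0.02,0.02,0,0,0,-1],[0,-0.02,0.02,0,0,0,-1],[0,-0.02,0.02,0,0,0,-1],[0,-0.02,0.02,0,0,0,-1],[0,-0.02,0.02,0,0,0,-1]]
  ],
  "squeeze": 20
}}

```text
time: 3.85
position: [0.5859, -0.1311, 0.12]
tool_rot: [3.125, 0.311, -0.0]
ft_force: [1.3, -3.9, -4.3]
grip_width: 0.136
grip_force: 20.0
```

The wing is gripped: the opening is 11.8 mm. Now I turn it anticlockwise.

{"op": "play_rows", "data": {
  "increments": [
    [[0,0,0,0,0,-0.08,-1],[0,0,0,0,0,-0.16,-1],[0,0,0,0,0,-0.24,-1],[0,0,0,0,0,-0.32,-1],[0,0,0,0,0,-0.4,-1],[0,0,0,0,0,-0.48,-1]]
  ]
}}

```text
time: 4.45
position: [0.5861, -0.1315, 0.12]
tool_rot: [2.788, 1.446, 0.0]
ft_force: [3.8, -4.5, -4.8]
grip_width: 0.135
grip_force: 20.0
```

{"op": "play_rows", "data": {
  "increments": [
    [[0,0,0,0,0,-0.08,-1],[0,0,0,0,0,-0.16,-1],[0,0,0,0,0,-0.24,-1],[0,0,0,0,0,-0.32,-1],[0,0,0,0,0,-0.38,-1],[0,0,0,0,0,-0.38,-1]]
  ]
}}

```text
time: 5.05
position: [0.5864, -0.1316, 0.12]
tool_rot: [2.242, 2.198, 0.0]
ft_force: [2.9, -4.9, -5.7]
grip_width: 0.137
grip_force: 20.0
```

```bash
python3 - <<'E'
from h import *
s=ctrl.get_state();rep(s);M=R.from_rotvec(s["tool_rot"]).as_matrix();print(to(s,M,s["position"],.198+1.5))
E
```

```text
5.05 [ 0.5864 -0.1316  0.12  ] [ 2.9 -4.9 -5.7] [-0.95 -0.88  0.08] 0.1366411390234262 19.99827787745744 [ 0.78  0.46 -0.74  1.74  0.35  1.07 -0.1 ]
(array([0., 0., 0.]), 'turn', np.float64(-0.0936), 'yaw', np.float64(88.86))
```

{"op": "play_rows", "data": {
  "increments": [
    [[0,0,0,0,0,-0.07,-1],[0,0,0,0,0,-0.1,-1],[0,0,0,0,0,-0.12,-1],[0,0,0,0,0,-0.13,-1],[0,0,0,0,0,-0.13,-1]]
  ]
}}

```text
time: 5.55
position: [0.5864, -0.1314, 0.12]
tool_rot: [2.011, 2.412, 0.001]
ft_force: [3.9, -3.4, -5.2]
grip_width: 0.141
grip_force: 20.0
```

```bash
python3 - <<'E'
from h import *
s=ctrl.get_state();rep(s);M=R.from_rotvec(s["tool_rot"]).as_matrix();print(to(s,M,s["position"],.198+1.5))
E
```

```text
5.55 [ 0.5864 -0.1314  0.12  ] [ 3.9 -3.4 -5.2] [-0.81 -0.94 -0.5 ] 0.14119053247554303 19.999343737733 [ 0.81  0.48 -0.78  1.74  0.38  1.08  0.08]
(array([0., 0., 0.]), 'turn', np.float64(0.0344), 'yaw', np.float64(100.38))
```

The twist torque jumped to 0.5 N m, so the knob is at its stop. Release, rise and look.

{"op": "play_rows", "data": {
  "increments": [
    [[0,0,0,0,0,0,0.2],[0,0,0,0,0,0,0.2],[0,0,0,0,0,0,0.2],[0,0,-0.3,0,0,0,0.2],[0,0,-0.7,0,0,0,0.2],[0,0,-1,0,0,0,0.2],[0,0,-1,0,0,0,1]]
  ]
}}

```text
time: 6.25
position: [0.5884, -0.1294, 0.2253]
tool_rot: [2.003, 2.411, 0.005]
ft_force: [0.3, 0.2, -0.7]
grip_width: 0.622
grip_force: 0.0
```

{"op": "play_rows", "data": {
  "increments": [
    [[0.4,-0.3,0,0,0,0.02,1],[0.8,-0.7,0,0,0,0.02,1],[0.95,-0.87,0,0,0,0.02,1],[0.95,-0.87,0,0,0,0.02,1],[0.95,-0.87,0,0,0,0.02,1]]
  ]
}}

```text
time: 6.75
position: [0.4827, -0.0528, 0.2201]
tool_rot: [2.045, 2.383, -0.002]
ft_force: [-0.2, -1.3, 0.1]
grip_width: 0.985
grip_force: 0.0
```

```bash
python3 - <<'E'
from h import *
import cv2
s,M=wrist("w2");rep(s)
a=ctrl.get_image("top")[125:275,230:390,::-1];b=cv2.imread("pics/w2.png")
a=cv2.resize(a,None,fx=2.8,fy=2.8,interpolation=cv2.INTER_CUBIC);b=cv2.resize(b,(347,420)[::1]) if 0 else b[:, 100:450]
cv2.imwrite("pics/c2.png",np.hstack([a,b]))
print(a.shape,to(s,M,(.4880,-.0476,.117),np.pi/2+.19))
E
```

```text
6.75 [ 0.4827 -0.0528  0.2201] [-0.2 -1.3  0.1] [-0.09 -0.14  0.02] 0.9849925431244861 0.0 [ 0.95  0.08 -0.92  1.92  0.07  1.18  0.16]
(420, 448, 3) (array([0.046, 0.06 , 1.031]), 'turn', np.float64(-0.0239), 'yaw', np.float64(98.73))
```

View pics/c2.png

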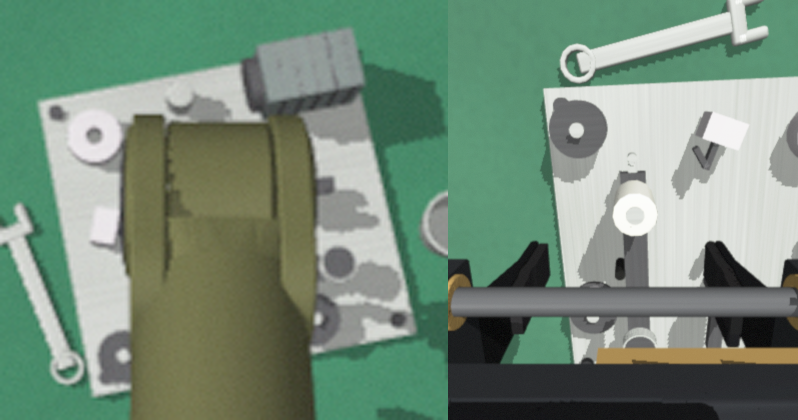

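The left (top) panel shows the paddle tip at (325,186), reaching along the unit's −y, so the knob is open. The right (wrist) panel shows the roller top at wrist pixel (287,215).

```bash
python3 - <<'E'
from h import *
X=wray("w2",287,215,.086);print(X.round(4))
s=ctrl.get_state();M=R.from_rotvec(s["tool_rot"]).as_matrix()
piv=U(-.06,-.09,.066,[.5585,-.0945,.1984]);print(piv,np.linalg.norm(X[:2]-piv[:2]))
E
```

```text
[ 0.4861 -0.0487  0.086 ]
[ 0.5174161  -0.19456055  0.066     ] 0.1492166479915432
```

{"op": "play_rows", "data": {
  "increments": [
    [[0.04,0.05,0.3,0,0,-0.03,1],[0.04,0.05,0.5,0,0,-0.03,1],[0.04,0.05,0.6,0,0,-0.03,1],[0.04,0.05,0.6,0,0,-0.03,1],[0.04,0.05,0.6,0,0,-0.03,1]]
  ]
}}

```text
time: 7.35
position: [0.4881, -0.0482, 0.1606]
tool_rot: [-1.99, -2.431, -0.001]
ft_force: [-1.3, -0.1, -0.0]
grip_width: 1.004
grip_force: 0.0
```

```bash
python3 - <<'E'
from h import *
s=ctrl.get_state();rep(s);M=R.from_rotvec(s["tool_rot"]).as_matrix();print(to(s,M,(.487,-.048,.117),np.pi/2+.198))
E
```

```text
7.35 [ 0.4881 -0.0482  0.1606] [-1.3 -0.1 -0. ] [-0.03 -0.15 -0.04] 1.0036944935263337 0.0 [ 0.9   0.18 -0.92  1.97  0.17  1.07  0.11]
(array([ 0.004, -0.01 ,  0.436]), 'turn', np.float64(0.0005), 'yaw', np.float64(101.39))
```

{"op": "play_rows", "data": {
  "increments": [
    [[0,-0.01,0.25,0,0,0,1],[0,-0.01,0.44,0,0,0,0.3],[0,-0.01,0.44,0,0,0,-1],[0,-0.01,0.44,0,0,0,-1],[0,-0.01,0.44,0,0,0,-1],[0,-0.01,0.44,0,0,0,-1],[0,-0.01,0.44,0,0,0,-1],[0,-0.01,0.44,0,0,0,-1]]
  ],
  "squeeze": 30
}}

```text
time: 8.15
position: [0.4867, -0.0484, 0.1167]
tool_rot: [1.989, 2.43, 0.0]
ft_force: [-0.7, -0.4, 0.6]
grip_width: 0.451
grip_force: 0.0
```

{"op": "play_rows", "data": {
  "increments": [
    [[0,0,0,0,0,0,-1],[0,0,0,0,0,0,-1],[0,0,0,0,0,0,-1]]
  ]
}}

```text
time: 8.45
position: [0.4878, -0.0481, 0.1167]
tool_rot: [1.988, 2.429, 0.004]
ft_force: [5.5, 1.6, -3.3]
grip_width: 0.383
grip_force: 30.0
```

```bash
python3 - <<'E'
from h import *
s=ctrl.get_state();rep(s);M=R.from_rotvec(s["tool_rot"]).as_matrix()
piv=U(-.06,-.09,.066,[.5585,-.0945,.1984])[:2];X0=s["position"][:2];r=X0-piv;print(np.linalg.norm(r))
for a in(.1,.2,.3,.4,.5,.56,.6):
    c,q=np.cos(a),np.sin(a);x=piv+np.array([c*r[0]+q*r[1],-q*r[0]+c*r[1]])
    print(a,(M.T@np.append(x-X0,0)/.1).round(3),(a/(np.pi/2)).__round__(3))
E
```

```text
8.45 [ 0.4878 -0.0481  0.1167] [ 5.5  1.6 -3.3] [ 0.03 -0.93 -0.03] 0.38278721167748364 30.011913534253836 [ 0.87  0.25 -0.9   2.01  0.24  0.98  0.05]
0.14941111520867154
0.1 [-0.007  0.149  0.001] 0.064
0.2 [-0.03   0.297  0.001] 0.127
0.3 [-0.067  0.442  0.002] 0.191
0.4 [-0.118  0.582  0.002] 0.255
0.5 [-0.183  0.716  0.003] 0.318
0.56 [-0.228  0.794  0.003] 0.357
0.6 [-0.261  0.844  0.003] 0.382
```

The roller is gripped: the opening is 33 mm. Now I push it along the arc.

{"op": "play_rows", "data": {
  "increments": [
    [[-0.007,0.15,0,0,0,0.064,-1],[-0.03,0.3,0,0,0,0.127,-1],[-0.067,0.44,0,0,0,0.19,-1],[-0.09,0.51,0,0,0,0.223,-1],[-0.118,0.58,0,0,0,0.255,-1],[-0.15,0.65,0,0,0,0.287,-1],[-0.183,0.72,0,0,0,0.318,-1],[-0.183,0.72,0,0,0,0.318,-1]]
  ]
}}

```text
time: 9.25
position: [0.5575, -0.0511, 0.116]
tool_rot: [-2.526, -1.858, 0.012]
ft_force: [-10.7, 2.4, 11.5]
grip_width: 0.384
grip_force: 29.9
```

```bash
cat >> h.py <<'E'
def ang():
    s=ctrl.get_state();rep(s);M=R.from_rotvec(s["tool_rot"]).as_matrix();piv=U(-.06,-.09,.066,[.5585,-.0945,.1984])[:2];r=s["position"][:2]-piv
    print("angle",np.pi/2+.1984-np.arctan2(r[1],r[0]),np.linalg.norm(r),"tool",np.pi/2+.1984-np.arctan2(M[1,0],M[0,0]))
    X0=s["position"][:2]
    for a in(.03,.06,.08,.1,.12):
        c,q=np.cos(a),np.sin(a);x=piv+np.array([c*r[0]+q*r[1],-q*r[0]+c*r[1]])
        print(a,(M.T@np.append(x-X0,0)/.1).round(3),round(a/(np.pi/2),3))
E
python3 -c "
from h import *;ang()"
```

```text
9.25 [ 0.5575 -0.0511  0.116 ] [-10.7   2.4  11.5] [ 0.33  2.43 -0.35] 0.38391119341958335 29.894637730576505 [ 0.69  0.39 -0.76  1.84  0.31  1.04 -0.49]
angle 0.47076489846568603 0.14895277090386366 tool 0.5008936971666087
0.03 [ 0.001  0.045 -0.   ] 0.019
0.06 [ 0.     0.089 -0.001] 0.038
0.08 [-0.001  0.119 -0.001] 0.051
0.1 [-0.003  0.149 -0.001] 0.064
0.12 [-0.005  0.179 -0.002] 0.076
```

{"op": "play_rows", "data": {
  "increments": [
    [[0,0.06,0,0,0,0.02,-1],[0,0.1,0,0,0,0.038,-1],[0,0.13,0,0,0,0.045,-1],[0,0.13,0,0,0,0.045,-1],[0,0.13,0,0,0,0.045,-1]]
  ]
}}

```text
time: 9.75
position: [0.5691, -0.0546, 0.116]
tool_rot: [-2.588, -1.769, 0.013]
ft_force: [-12.3, 1.9, 13.0]
grip_width: 0.383
grip_force: 29.9
```

```bash
python3 -c "
from h import *;ang()"
```

```text
9.75 [ 0.5691 -0.0546  0.116 ] [-12.3   1.9  13. ] [ 0.46  2.58 -0.4 ] 0.3834184269063522 29.907333464361727 [ 0.67  0.41 -0.73  1.81  0.31  1.05 -0.56]
angle 0.5519457356650597 0.14921514296377214 tool 0.5701810533040343
0.03 [ 0.     0.045 -0.   ] 0.019
0.06 [-0.001  0.09  -0.001] 0.038
0.08 [-0.003  0.119 -0.001] 0.051
0.1 [-0.005  0.149 -0.002] 0.064
0.12 [-0.007  0.179 -0.002] 0.076
```

{"op": "play_rows", "data": {
  "increments": [
    [[0,0.03,0,0,0,0,-1],[0,0.05,0,0,0,0,-1],[0,0.05,0,0,0,0,-1]]
  ]
}}

```text
time: 10.05
position: [0.5724, -0.0553, 0.116]
tool_rot: [-2.585, -1.769, 0.017]
ft_force: [-16.5, 4.0, 14.6]
grip_width: 0.388
grip_force: 29.9
```

{"op": "play_rows", "data": {
  "increments": [
    [[0,0.03,0,0,0,0,-1],[0,0.05,0,0,0,0,-1],[0,0.05,0,0,0,0,-1]]
  ]
}}

```text
time: 10.35
position: [0.5735, -0.0554, 0.1157]
tool_rot: [-2.579, -1.768, 0.028]
ft_force: [-29.3, 6.5, 25.9]
grip_width: 0.384
grip_force: 30.0
```

```bash
python3 -c "
from h import *;ang()"
```

```text
10.35 [ 0.5735 -0.0554  0.1157] [-29.3   6.5  25.9] [ 1.28  5.68 -0.09] 0.38443676590395714 29.99734751880169 [ 0.66  0.43 -0.73  1.79  0.32  1.07 -0.56]
angle 0.5814993793264567 0.15002819977465803 tool 0.5671027787205105
0.03 [-0.001  0.045 -0.001] 0.019
0.06 [-0.004  0.09  -0.002] 0.038
0.08 [-0.007  0.12  -0.003] 0.051
0.1 [-0.01   0.15  -0.003] 0.064
0.12 [-0.013  0.179 -0.004] 0.076
```

The force jumped from 12 N to 29 N with almost no travel, so the arm is on its end stop. I'll ease off a little while staying pressed, then take a check picture.

{"op": "play_rows", "data": {
  "increments": [
    [[0,-0.025,0,0,0,0,-1],[0,-0.025,0,0,0,0,-1],[0,-0.025,0,0,0,0,-1],[0,-0.025,0,0,0,0,-1]]
  ]
}}

```text
time: 10.75
position: [0.573, -0.0553, 0.1158]
tool_rot: [-2.582, -1.769, 0.022]
ft_force: [-22.0, 5.2, 19.6]
grip_width: 0.385
grip_force: 29.9
```

```bash
python3 - <<'E'
from h import *
import cv2
s,M=wrist("w3");ang()
a=ctrl.get_image("scene")[180:280,170:330,::-1]
a=cv2.resize(a,None,fx=2.75,fy=2.75,interpolation=cv2.INTER_CUBIC);b=cv2.imread("pics/w3.png")[:275,100:460]
cv2.imwrite("pics/c3.png",np.hstack([a,b]))
E
```

```text
10.8 [ 0.5729 -0.0553  0.1158] [-22.2   4.6  19.6] [ 1.1   4.48 -0.02] 0.3841605504443158 29.87716139992699 [ 0.66  0.43 -0.73  1.8   0.32  1.06 -0.56]
angle 0.5778564538806661 0.149921810215154 tool 0.5675194415360421
0.03 [-0.001  0.045 -0.001] 0.019
0.06 [-0.004  0.09  -0.002] 0.038
0.08 [-0.006  0.12  -0.002] 0.051
0.1 [-0.009  0.15  -0.003] 0.064
0.12 [-0.013  0.179 -0.003] 0.076
```

View pics/c3.png

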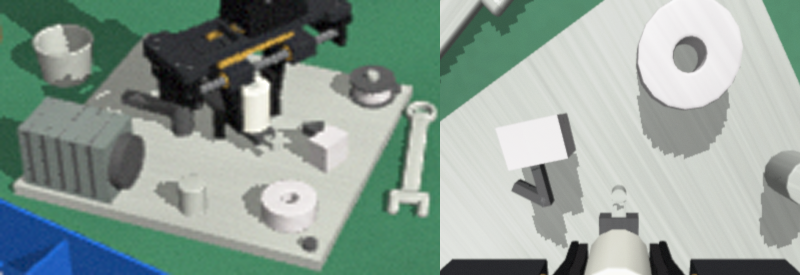

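The scene panel shows the roller held at (257,105), the paddle swung clear at (150,105) and the loose items in place. The wrist panel shows the arm's nose at (618,215), past the pawl at (535,190). Handing in.

```bash
python3 -c "
from bench import ctrl;print(ctrl.close_job())"
```

```text
the job is handed in; nothing more can be done
None
```

I turned the clamp knob anticlockwise to its open stop, then pushed the tensioner past its click to the end stop. I handed the job in at 10.8 s with the gripper still holding it there; no verdict came back.

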